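# Refit the drive hatch cover of a bench pastry sheeter

### The job

The drive hatch of the little pastry sheeter is open and its white cover lies in the loaf tin. Lift the cover out of the tin, set it down flat on the bench and let go, take it again across the width of its black grip, then hook its steel lip under the ledge at the low end of the hatch while its top edge is still raised, and swing the top edge down until it snaps under the spring catch and the cover lies flush. Leave the bowl, the scraper and the brush where they are.

Things in the scene. Friction and masses are not known exactly. Their poses are not given: they have to be found in the camera images.
- cover_grip (a point): Centre of the black block grip on the loose hatch cover, a white plate 120 x 70 x 5 mm. Cover axes: x from lip end to top edge, y across, z out of the outer face (up in the tin). The block, 26 (x) x 50 (y) x 28 mm tall, stands on the outer face; its centre is 35 mm along +x from the plate's middle and 19 mm above its underside (block top at 33 mm). About 130 to 250 g.
- cover_lip (a point): Tip of the cover's steel lip, mid-width, mid-thickness: 72 mm from the plate's middle along the cover's -x, 2 mm above its underside. The lip is a flat tongue 50 mm wide, 4 mm thick, level with the underside, sticking out 12 mm from the plate's -x end. Axes as cover_grip.
- cover_top (a point): Middle of the cover's top edge: 60 mm from the plate's middle along +x, 2.5 mm above the underside. Same axes as cover_grip.
- hatch: Hatch in the sloping face of the white sheeter (290 x 130 mm, 190 mm tall at the rollers, fixed). Origin: centre of the cover's seat, 100 mm above the bench; x up the slope (15 degrees, rising away from the low front), y across, z out of the face. Shut, the cover's axes match these and its plate's underside middle is at the origin. Cheeks 6 mm high leave 3 mm beside the cover.
- hatch_ledge (a point): Mouth of the steel ledge across the hatch's low end, mid-width, on its underside: hatch x = -62 mm, z = 10 mm. The ledge is 5 mm thick, 76 mm wide and opens towards +x of the hatch. The sill below is level with the seat (z = 0); a stop stands at x = -73.5 mm, so the lip goes 10 mm under. Enter with the cover tilted 12 to 20 degrees to the seat, then swing the top down.
- hatch_wall (a point): Top of the wall that closes the hatch's upper end, mid-width, on the hatch side: hatch x = +62 mm, standing 26 mm above the seat. With the cover shut, a finger does not fit between this wall and the grip, so the grip must be held by its left and right sides; nor can the cover be slid in flat.
- catch (a joint): Sprung catch nose, 26 mm wide, mid-width in the upper wall: 0 = out, grows (m) as pushed back into the wall, to 0.009. Its tip stands 6 mm out of the wall and 7.5 mm above the seat, with a ramp above it up to about 24 mm. Pressing the cover's top edge past it takes about 3 to 10 N; it then springs out over the plate. Before that the cover rests ajar on it by 5 to 9 degrees.
- tin: Dark steel loaf tin, fixed, open on top, 250 x 86 x 50 mm outside, 3 mm walls and floor; origin at the centre of its underside, x along its length. The cover lies flat in it lengthwise, outer face up; beside the grip there is room for fingers only along the tin's length. The bench between tin and sheeter is free.
- bowl: Small loose steel bowl, 90 mm wide, 50 mm high; origin under its centre. Not to be moved.
- scraper: Loose bench scraper lying flat, 120 mm wide steel blade with a wooden bar handle. Not to be moved.
- brush: Loose pastry brush lying flat. Not to be moved.
Not all that is in view belongs to the job. Of the things like the part that bears cover_grip, leave any that is brown or turquoise; of the rest the smaller one is meant.

How it is judged:
By the outcome, as a careful person would: the job done as asked, in the order asked, and still so for the second after the job is handed in, with the robot touching nothing.
It also fails if it takes over 54 s, if anything falls off the work surface, if the arm or the gripper's body presses on something with over 40 N, if the wrist force passes 120 N, or if a joint passes its speed limit or range.

### The arm

A 6-joint arm with a two-finger parallel gripper is mounted at the origin on the work surface. World frame = base frame: x ahead of the robot, y to its left, z up, the work surface at z = 0. Lengths are in m, angles in rad, forces in N, time in s.
With the tool pointing down it reaches from about 0.225 to 0.875 m from the base axis. Payload 3.4 kg.
Tool frame: the origin (TCP) lies at the very end of the fingers, on their centre line; the grasp point (between the pads) lies 19 mm behind it (grip_depth is the distance from the TCP to the grasp point, in m); x points along the fingers, z is the direction in which the jaws open and shut, and the axes are right-handed (so a half turn about x gives the same grasp; the last joint's range is limited). The gripper opens to 85 mm and grips with 20 to 120 N. Pads are 22 mm wide; open, the fingers measure 114 mm over their backs; the gripper's body (76 mm by 85 mm) begins 54 mm behind the grasp point. The pads swing forward as they close: fully open they stand 13 mm farther back than shut.
Start: joints at [-1.367, 0.276, 1.505, -0, 1.361, -0.121], TCP at [0.183, -0.545, 0.231] pointing down, gripper open.
Joint ranges: [-2.89, 2.89], [-0.75, 2.08], [0.22, 2.7], [-1.18, 4.32], [0.11, 2.71], [-2.7, 2.7]. Speed limits (rad/s): [2.57, 2.57, 3.14, 3.14, 3.14, 3.14].

### API

Orientations are given as a unit quaternion [w, x, y, z].
In Python, from rig import get_state, get_image, sign_off, grip_depth gives the robot as it stands. The module is installed in compiled form; this text tells all that it offers.
- The arm moves only by the tool arm_command, never from a script. Its argument "series" is a list of rows, each an object with "dp": the shift along the tool's x, y, z scaled (see below), a list of three; "angular": the turn, a rotation vector about the tool's x, y, z scaled (see below), a list of three; "gripper": the finger opening in mm, from 0 to 85.4. A call has exactly 8 rows; each row shifts and turns the pose as measured when the row begins, along the tool's axes as they then stand; what a row does not reach is not made up. The controller multiplies each number of a shift by 0.12 m and each number of a turn by 90 degrees. A row lasts 1/8 s, in which the tool goes at most 62.5 mm and 10.7 degrees, less where a joint would pass 70% of its speed; a pose out of reach is approached as far as the arm can. A call with a number of a shift or a turn outside -1 to 1 is refused whole. A call with a gripper value outside its range is refused whole. The fingers move at their own pace and stop on an object; "grip_force" is the grip in N (left out, the last holds). Time passes only in rows, so rows that do not move let the fingers close, or fill a call up. It gives the time, the measured TCP pose, the force and the opening at its end, in the units of the state.
- get_state(): the state, without advancing time (a new reading comes with each control period).
- get_image(name): name is "side" or "top"; returns a dict with "image" (480x640x3 uint8, blue, green, red), "depth" (480x640 float32, m along the optical axis (not along the pixel's ray), 0 where there is no reading), "mtx" (3x3 intrinsics, pixels), "view" (4x4, takes a point from world to camera coordinates). Camera axes: x right, y up, looking along -z (the intrinsics and any distortion apply to the point x, -y, -z); pixel columns grow to the right and rows downward; lengths in m; the calibration is good to about 2 mm. A picture is of the moment at which its call begins.
- sign_off(): hands the job in, once; it reports no verdict.
The state is a dict: "clock": time; "qpos": joint angles; "qd": joint speeds; "effort": joint torques, N m; "position": TCP position; "ee_rot": TCP orientation; "contact_force": force on the tool from outside, world axes, zero at the start; "moment": the same for the moment, N m; "width": finger opening in m.
Only numpy, scipy, OpenCV 4.12 (cv2) and the standard library are available. Lean on these libraries where they do the work, as an engineer would, in place of code of your own. Each camera call takes 0.05 s, during which the arm holds its last target. There are 200 camera calls.

## Working session

There is one attempt and no reset: what is moved stays moved. The work goes in short steps, Python scripts to look and compute and a tool call to move; the robot and the scene stay as the last step left them, time stands still between calls to the robot, and variables do not carry over. Pictures are saved under pics/ and viewed, about 8 in all and at most 12, crops included, and the job is handed in when it is done.

Besides the shell and the picture viewer there is one more tool, called after "Request:" by a JSON object that holds its "name" and its "arguments". arm_command: Moves the arm, as the interface text tells. Its arguments: {"type":"object","properties":{"series":{"type":"array","items":{"type":"object","properties":{"dp":{"type":"array","items":{"type":"number"}},"angular":{"type":"array","items":{"type":"number"}},"gripper":{"type":"number"}}}},"grip_force":{"type":"number"}},"required":["series"]}

```bash
mkdir -p pics
cat > h.py <<'E'
import numpy as np, cv2
from rig import *
from scipy.spatial.transform import Rotation as R
def snap(n,fn=None):
    d=get_image(n)
    if fn: cv2.imwrite('pics/'+fn,d['image'])
    np.savez('/tmp/%s.npz'%n,**d); return d
def load(n): return dict(np.load('/tmp/%s.npz'%n))
def ray(d,u,v):
    V=d['view'];K=d['mtx'];p=np.linalg.solve(K,np.array([u,v,1.]));c=np.array([p[0],-p[1],-1.])
    return -V[:3,:3].T@V[:3,3], V[:3,:3].T@c
def onz(d,u,v,z):
    o,r=ray(d,u,v);return o+r*(z-o[2])/r[2]
def bydepth(d,u,v):
    o,r=ray(d,u,v);return o+r*float(d['depth'][int(v),int(u)])
def cloud(d):
    h,w=d['depth'].shape;u,v=np.meshgrid(np.arange(w),np.arange(h));K=d['mtx'];V=d['view']
    z=d['depth'];c=np.stack([(u-K[0,2])/K[0,0]*z,-(v-K[1,2])/K[1,1]*z,-z],-1)
    return (c-V[:3,3])@V[:3,:3]
E
python3 - <<'E'
from h import *
for n in('top','side'):
    d=snap(n,n+'0.png');print(n,d['mtx'].round(1).tolist(),d['view'].round(3).tolist(),[k for k in d])
s=get_state();print(s,grip_depth)
E
```

```text
top [[494.0, 0.0, 327.0], [0.0, 494.0, 240.4], [0.0, 0.0, 1.0]] [[0.01, -1.0, 0.011, -0.021], [0.987, 0.012, 0.161, -0.501], [-0.161, 0.009, 0.987, -1.421], [0.0, 0.0, 0.0, 1.0]] ['image', 'depth', 'mtx', 'view']
side [[605.3, 0.0, 321.6], [0.0, 605.3, 235.9], [0.0, 0.0, 1.0]] [[-0.871, -0.492, 0.003, 0.461], [0.366, -0.643, 0.672, -0.273], [-0.328, 0.586, 0.74, -1.368], [0.0, 0.0, 0.0, 1.0]] ['image', 'depth', 'mtx', 'view']
{'clock': 0.1, 'qpos': array([-1.36701982e+00,  2.76535161e-01,  1.50600126e+00, -2.54651727e-05,
        1.36070722e+00, -1.21016816e-01]), 'qd': array([ 0.00033016, -0.00162267, -0.00305357,  0.00027723,  0.00118585,
        0.00148189]), 'effort': array([ 8.80904408e-04, -4.17699623e+01, -2.46405387e+01, -3.19446663e-04,
        5.80639797e-03,  1.30888665e-05]), 'position': array([ 0.18337099, -0.54448022,  0.23052637]), 'ee_rot': array([ 0.57382868,  0.41296658,  0.57469954, -0.4121889 ]), 'contact_force': array([ 0.34720989,  0.43999307, -0.76533655]), 'moment': array([ 0.05651608, -0.00264935,  0.04130923]), 'width': 0.08536391116064526} 0.0187
```

View pics/top0.png

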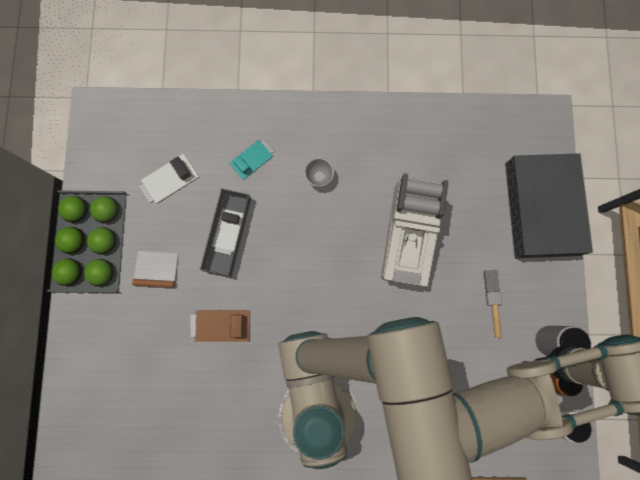

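View pics/side0.png

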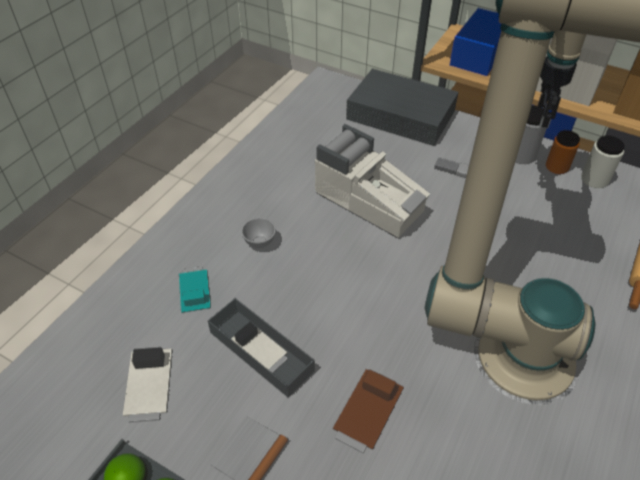

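Run:
```python
from h import *
d=load('top');im=d['image'];P=cloud(d)
a=cv2.resize(im[140:320,130:280],None,fx=2.6,fy=2.6,interpolation=cv2.INTER_CUBIC)
b=cv2.resize(im[165:300,370:455],None,fx=3.46,fy=3.46,interpolation=cv2.INTER_CUBIC)
h=min(len(a),len(b));cv2.imwrite('pics/crop.png',np.hstack([a[:h],b[:h]]))
hsv=cv2.cvtColor(im,cv2.COLOR_BGR2HSV)
def rect(x0,y0,x1,y1,m,t):
    M=np.zeros(m.shape,np.uint8);M[y0:y1,x0:x1]=m[y0:y1,x0:x1]*255
    c=max(cv2.findContours(M,0,2)[0],key=cv2.contourArea);r=cv2.minAreaRect(c)
    z=np.median(P[M>0][:,2]);pts=[onz(d,*q,z)for q in cv2.boxPoints(r)]
    ctr=np.mean(pts,0);e=[pts[1]-pts[0],pts[2]-pts[1]]
    print(t,'px',np.round(r[0],1),'z %.3f'%z,'ctr',ctr.round(4),'sides',[(round(np.linalg.norm(v),4),round(np.degrees(np.arctan2(v[1],v[0])),1))for v in e])
    return M
V=hsv[...,2]
rect(205,195,250,275,(V>150),'white plate tin')
rect(135,150,200,205,(V>150),'white plate big')
rect(195,185,255,280,(V<75),'tin dark')
rect(215,205,245,228,(V<45),'block?')
for u,v in [(231,217),(226,238),(233,194),(214,270),(228,222)]:print(u,v,V[v,u],bydepth(d,u,v).round(4))
g=P[160:300,380:450]
for v in range(175,292,6):
    print(v,[(int(1000*P[v,u,2])) for u in range(380,452,4)])
```

```text
white plate tin px [226.6 237.8] z 0.008 ctr [0.5116 0.2878 0.0076] sides [(np.float64(0.0923), np.float64(-11.3)), (np.float64(0.0593), np.float64(-103.5))]
white plate big px [167. 177.] z 0.003 ctr [0.7009 0.4803 0.0033] sides [(np.float64(0.1987), np.float64(-89.2)), (np.float64(0.1728), np.float64(-177.0))]
tin dark px [226.4 233. ] z 0.018 ctr [0.526  0.2866 0.0181] sides [(np.float64(0.2572), np.float64(-11.8)), (np.float64(0.0979), np.float64(-104.3))]Traceback (most recent call last):
  File "<stdin>", line 18, in <module>
  File "<stdin>", line 9, in rect
ValueError: max() iterable argument is empty
```

View pics/crop.png

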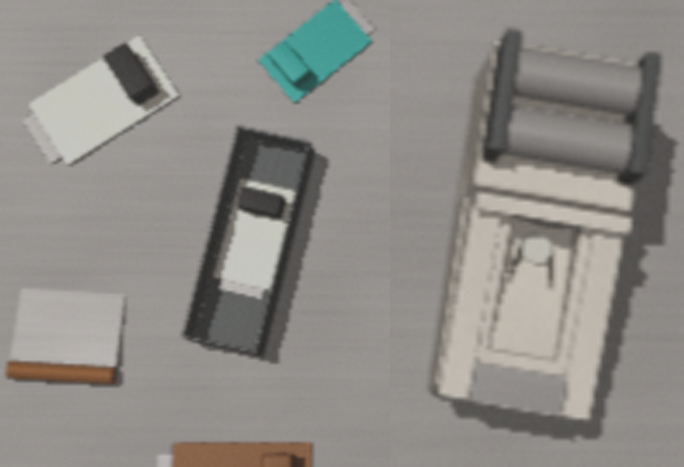

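The crop shows four cover-like things (top-image pixels): turquoise (252,160), brown (222,326), a large white one (170,180), and the smaller white one in the tin (228,232). The one in the tin fits: it is neither brown nor turquoise, and it is smaller than the other white one. Its grip is at the far end. The sheeter (412,240) has its low end towards the robot and its rollers at the far end.

Run:
```python
from h import *
for n in('top','side'):
    d=load(n);P=cloud(d);V=cv2.cvtColor(d['image'],cv2.COLOR_BGR2HSV)[...,2]
    X=P.reshape(-1,3)
    # grip block top: near tin, z 0.03..0.042
    c=np.array([.53,.287]);ax=np.array([np.cos(np.radians(-11.6)),np.sin(np.radians(-11.6))]);ay=np.array([-ax[1],ax[0]])
    l=(P[...,:2]-c);a=l@ax;b=l@ay
    m=(abs(a)<.1)&(abs(b)<.034)&(P[...,2]>.027)&(P[...,2]<.045)
    q=P[m];print(n,'block',len(q),'z',np.median(q[:,2]).round(4));
    r=cv2.minAreaRect(q[:,:2].astype(np.float32)*1000);print(r)
    m=(abs(a)<.15)&(abs(b)<.07)&(P[...,2]>.043)&(P[...,2]<.06);q=P[m]
    r=cv2.minAreaRect(q[:,:2].astype(np.float32)*1000);print('rim',len(q),r)
    # sheeter
    m=(P[...,2]>.05)&(P[...,0]>.38)&(P[...,0]<.75)&(P[...,1]<-.08)&(P[...,1]>-.3)
    q=P[m];r=cv2.minAreaRect(q[:,:2].astype(np.float32)*1000);print('sheeter',len(q),r)
    r2=cv2.minAreaRect(q[q[:,2]>.17][:,:2].astype(np.float32)*1000);print('rollers',r2)
d=load('top');P=cloud(d);im=d['image']
for v in range(178,292,5):
    print(v,[(int(1000*P[v,u,2])) for u in range(380,452,4)])
a=cv2.resize(im[200:295,380:445],None,fx=6,fy=6,interpolation=cv2.INTER_CUBIC)
s=load('side')['image'];b=cv2.resize(s[120:240,305:440],None,fx=2.9,fy=4,interpolation=cv2.INTER_CUBIC)
b=cv2.resize(s[120:240,305:440],None,fx=3,fy=3,interpolation=cv2.INTER_CUBIC)
o=np.zeros((570,800,3),np.uint8);o[:570,:390]=a;o[:360,395:800]=b;cv2.imwrite('pics/sh.png',o)
```

```text
top block 153 z 0.0361
((569.8958129882812, 277.2006530761719), (50.38838195800781, 26.956958770751953), 76.0213851928711)
rim 328 ((524.5277709960938, 287.96087646484375), (89.2171630859375, 250.83029174804688), 78.49253845214844)
sheeter 4156 ((526.78515625, -237.53521728515625), (124.96707916259766, 293.6620178222656), 89.85836029052734)
rollers ((617.2401733398438, -253.798095703125), (90.33650970458984, 98.65862274169922), 86.79063415527344)
side block 254 z 0.0361
((573.647705078125, 274.193115234375), (50.03086853027344, 28.386489868164062), 77.849365234375)
rim 666 ((528.455078125, 283.5317077636719), (89.4108657836914, 254.5467987060547), 78.09913635253906)
sheeter 5156 ((528.665283203125, -254.95211791992188), (123.75875854492188, 299.9409484863281), 82.4368667602539)
rollers ((625.1580810546875, -253.96273803710938), (90.62244415283203, 100.75390625), 89.09591674804688)
178 [4, -2, 4, 3, 3, 126, 174, 123, 1, 0, 0, 5, -2, 3, 3, -4, 2, -2]
183 [-1, 5, -2, 8, -2, 148, 173, 174, 169, 168, 168, 168, 166, 167, 160, 121, 171, -1]
188 [-1, -2, -3, 6, 86, 163, 175, 169, 163, 173, 1
[... 934 characters left out ...]
0, 106, 113, 118, 2, -4, 1, 3]
248 [-1, -3, 84, 102, 103, 100, 76, 73, 71, 73, 87, 98, 106, 108, -2, -1, 2, -4]
253 [-3, 1482, 99, 100, 94, 73, 72, 78, 74, 79, 99, 105, 107, 109, 4, -5, 0, -4]
258 [-3, 48, 95, 103, 93, 69, 70, 79, 78, 76, 97, 101, 102, -6, 5, 0, 0, 0]
263 [-2, 65, 95, 93, 88, 69, 78, 67, 75, 73, 88, 99, 95, 3, 1, 1, -1, -3]
268 [-3, 65, 87, 89, 82, 85, 84, 84, 83, 70, 85, 91, 91, 3, 2, -5, -1, -1]
273 [0, 79, 90, 80, 94, 91, 99, 100, 95, 100, 84, 91, 87, 0, -3, 1, -8, -3]
278 [-2, 83, 85, 83, 92, 95, 95, 97, 93, 95, 82, 84, 3, 3, 6, 4, 0, 0]
283 [-1, 2, 2, 0, 2, 1, -2, 85, 87, 89, 78, 83, 0, -4, -1, 2, -2, -1]
288 [-5, -2, 4, 4, -2, 4, 1, -2, 0, 3, -4, 5, 4, 1, 0, -5, -2, 4]
```

View pics/sh.png

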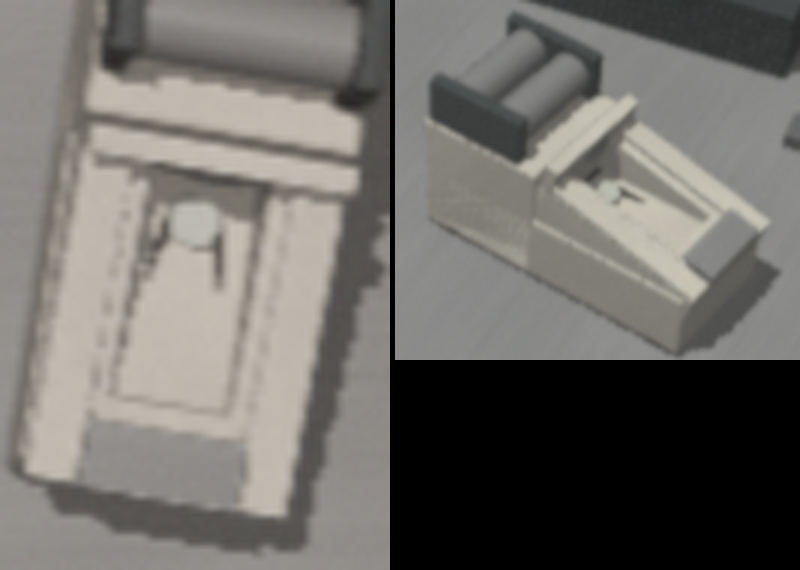

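The close view shows the hatch with the grey ledge at its low end (top pixels about 394–421, 269–284) and the upper wall edge running at about (395,226) to (440,232). Next I fit the hatch frame.

Run:
```python
from h import *
for n in('side','top'):
    d=load(n);P=cloud(d);im=d['image'];S=cv2.cvtColor(im,cv2.COLOR_BGR2HSV);
    m=(P[...,2]>.02)&(P[...,2]<(.075 if n=='side' else .08))&(P[...,0]>.38)&(P[...,0]<.68)&(P[...,1]<-.1)&(P[...,1]>-.33)
    q=P[m]
    # dominant +y wall: iterative plane fit, vertical
    th,c0=np.radians(-9),None
    for it in range(8):
        y=-q[:,0]*np.sin(th)+q[:,1]*np.cos(th)
        x=q[:,0]*np.cos(th)+q[:,1]*np.sin(th)
        hst,e=np.histogram(y,np.arange(-.35,.0,.002));
        if c0 is None: c0=e[hst.argmax()]+.001
        k=abs(y-c0)<(.010 if it<3 else .005)
        a,b=np.polyfit(x[k],y[k],1);th+=np.arctan(a)
        c0=np.median((-q[:,0]*np.sin(th)+q[:,1]*np.cos(th))[k])
    print(n,'yaw',np.degrees(th).round(2),'wall y\'',round(c0,4),k.sum(),'x range',np.percentile(x[k],[0,1,99]).round(3))
    box=(380,260,430,292) if n=='top' else (395,185,440,230)
    x0,y0,x1,y1=box
    M=((S[...,1]<14)&(S[...,2]>115)&(P[...,2]>.072)&(P[...,2]<.115)).astype(np.uint8)*255
    N=np.zeros_like(M);N[y0:y1,x0:x1]=M[y0:y1,x0:x1]
    N=cv2.morphologyEx(N,cv2.MORPH_OPEN,np.ones((3,3)))
    print(S[275,405] if n=='top' else S[205,418], S[250,385] if n=='top' else 0)
    c=max(cv2.findContours(N,0,2)[0],key=cv2.contourArea)
    c=c[:,0,:]
    for ang in(-8.,-9.5,-11.):
        t=np.radians(ang);ex=np.array([np.cos(t),np.sin(t)])
        O=np.array([.5,-.23]) 
        s15,c15=np.sin(np.radians(15)),np.cos(np.radians(15));
        X=np.array([ex[0]*c15,ex[1]*c15,s15]);Y=np.array([-ex[1],ex[0],0]);Z=np.cross(X,Y)
        for it in range(6):
            o3=np.array([O[0],O[1],.1]);p0=o3+.015*Z
            pts=[]
            for u,v in c:
                o,r=ray(d,u,v);pts.append(o+r*(np.dot(p0-o,Z)/np.dot(r,Z)))
            pts=np.array(pts)-o3;hx=pts@X;hy=pts@Y
            b=(max(hy)+min(hy))/2;edge=max(hx)
            O=O+(X*(edge+.062)+Y*b)[:2]
        r=cv2.minAreaRect(np.stack([hx,hy],1).astype(np.float32)*1000)
        print(ang,'O',O.round(4),'hx',min(hx).round(4),max(hx).round(4),'hy',min(hy).round(4),max(hy).round(4),np.round(r[1],1),round(r[2],1), 'y center from wall',round(c0-.065,4),'O.y\'',round(-O[0]*np.sin(t)+O[1]*np.cos(t),4))
```

```text
side yaw -8.93 wall y' -0.1158 1261 x range [0.42  0.423 0.701]
[ 30   5 100] 0
-8.0 O [ 0.4725 -0.2532] hx -0.0925 -0.062 hy -0.0396 0.0396 [79.1 29.8] 89.2 y center from wall -0.1808 O.y' -0.185
-9.5 O [ 0.472 -0.255] hx -0.092 -0.062 hy -0.0393 0.0393 [29.8 78.6] 0.5 y center from wall -0.1808 O.y' -0.1736
-11.0 O [ 0.4724 -0.2571] hx -0.0934 -0.062 hy -0.039 0.039 [29.8 78.2] 1.9 y center from wall -0.1808 O.y' -0.1623
top yaw -8.72 wall y' -0.1131 260 x range [0.414 0.417 0.694]
[ 10  11 143] [ 15  17 123]
-8.0 O [ 0.469  -0.2508] hx -0.0943 -0.062 hy -0.0363 0.0363 [72.7 31.8] 89.2 y center from wall -0.1781 O.y' -0.1831
-9.5 O [ 0.4683 -0.2527] hx -0.0938 -0.062 hy -0.0364 0.0364 [31.8 72.6] 0.7 y center from wall -0.1781 O.y' -0.172
-11.0 O [ 0.4684 -0.2548] hx -0.0947 -0.062 hy -0.0364 0.0364 [31.8 72.6] 2.2 y center from wall -0.1781 O.y' -0.1608
```

```bash
cat >> h.py <<'E'
def pose(): 
    s=get_state();q=s['ee_rot'];return s,np.array(s['position']),R.from_quat([q[1],q[2],q[3],q[0]])
def tool(ax,jaw):
    ax=np.array(ax,float);ax/=np.linalg.norm(ax);j=np.array(jaw,float);j-=ax*(j@ax);j/=np.linalg.norm(j)
    return R.from_matrix(np.stack([ax,np.cross(j,ax),j],1))
def plan(p,T,n,T0=None,p0=None):
    "rows of a straight move with even turning, in the move's axes and units"
    s,p1,T1=pose();p0=p1 if p0 is None else p0;T0=T1 if T0 is None else T0
    rv=(T0.inv()*T).as_rotvec();
    a=rv/(np.pi/2)/n;print('clock %.2f q'%s['clock'],np.round(s['qpos'],2),'F',np.round(s['contact_force'],1),'w %.4f'%s['width'],'p',p0.round(4))
    print('dist mm',round(1000*np.linalg.norm(p-p0)),'deg',round(np.degrees(np.linalg.norm(rv)),1),'angular/row',a.round(4).tolist())
    for i in range(n):
        Ti=T0*R.from_rotvec(rv*i/n);print(i,(Ti.inv().apply((p-p0)/n)/.12).round(3).tolist())
def tooldown(yawdeg): # jaw along yaw
    t=np.radians(yawdeg);return tool([0,0,-1],[np.cos(t),np.sin(t),0])
E
python3 - <<'E'
from h import *
s,p,T=pose();print(T.as_matrix().round(2))
for y in(-12,168):plan(np.array([.572,.276,.24]),tooldown(y),16)
E
```

```text
[[-0.    0.95  0.32]
 [ 0.    0.32 -0.95]
 [-1.    0.   -0.  ]]
clock 0.10 q [-1.37  0.28  1.51 -0.    1.36 -0.12] F [ 0.3  0.4 -0.8] w 0.0854 p [ 0.1834 -0.5445  0.2305]
dist mm 908 deg 59.4 angular/row [-0.0412, -0.0001, -0.0]
0 [-0.004, 0.328, -0.34]
1 [-0.004, 0.35, -0.318]
2 [-0.004, 0.369, -0.295]
3 [-0.004, 0.388, -0.271]
4 [-0.005, 0.404, -0.245]
5 [-0.005, 0.419, -0.218]
6 [-0.005, 0.433, -0.191]
7 [-0.005, 0.444, -0.162]
8 [-0.005, 0.454, -0.133]
9 [-0.005, 0.461, -0.103]
10 [-0.005, 0.467, -0.073]
11 [-0.005, 0.471, -0.043]
12 [-0.005, 0.473, -0.012]
13 [-0.005, 0.472, 0.018]
14 [-0.005, 0.47, 0.049]
15 [-0.005, 0.466, 0.079]
clock 0.10 q [-1.37  0.28  1.51 -0.    1.36 -0.12] F [ 0.3  0.4 -0.8] w 0.0854 p [ 0.1834 -0.5445  0.2305]
dist mm 908 deg 120.6 angular/row [0.0838, -0.0, 0.0001]
0 [-0.004, 0.328, -0.34]
1 [-0.004, 0.281, -0.381]
2 [-0.004, 0.228, -0.414]
3 [-0.004, 0.172, -0.44]
4 [-0.004, 0.113, -0.459]
5 [-0.004, 0.052, -0.47]
6 [-0.004, -0.011, -0.473]
7 [-0.004, -0.072, -0.467]
8 [-0.004, -0.133, -0.454]
9 [-0.005, -0.191, -0.432]
10 [-0.005, -0.247, -0.403]
11 [-0.005, -0.297, -0.368]
12 [-0.005, -0.343, -0.325]
13 [-0.005, -0.383, -0.278]
14 [-0.005, -0.416, -0.225]
15 [-0.005, -0.442, -0.169]
```

Request:
{"name": "arm_command", "arguments": {"series": [{"dp": [-0.02,0.33,-0.34],"angular": [-0.041,0,0],"gripper": 85},{"dp": [-0.02,0.35,-0.32],"angular": [-0.041,0,0],"gripper": 85},{"dp": [-0.02,0.37,-0.3],"angular": [-0.041,0,0],"gripper": 85},{"dp": [-0.01,0.39,-0.27],"angular": [-0.041,0,0],"gripper": 85},{"dp": [0,0.4,-0.25],"angular": [-0.041,0,0],"gripper": 85},{"dp": [0,0.42,-0.22],"angular": [-0.041,0,0],"gripper": 85},{"dp": [0,0.43,-0.19],"angular": [-0.041,0,0],"gripper": 85},{"dp": [0,0.44,-0.16],"angular": [-0.041,0,0],"gripper": 85}], "grip_force": 40}}

```text
clock: 1.1
position: [0.3786, -0.1239, 0.237]
ee_rot: [0.661, 0.252, 0.662, -0.249]
contact_force: [0.2, 0.2, -0.4]
width: 0.0849
```

Run:
```python
from h import *
plan(np.array([.572,.276,.16]),tooldown(-12),8)
```

```text
clock 1.10 q [-0.5   0.    1.83  0.    1.32  0.23] F [ 0.2  0.2 -0.4] w 0.0849 p [ 0.3786 -0.1239  0.237 ]
dist mm 451 deg 29.5 angular/row [-0.0409, -0.0001, -0.0004]
0 [0.082, 0.445, -0.125]
1 [0.082, 0.452, -0.096]
2 [0.082, 0.458, -0.066]
3 [0.081, 0.461, -0.037]
4 [0.081, 0.463, -0.007]
5 [0.081, 0.462, 0.022]
6 [0.081, 0.46, 0.052]
7 [0.08, 0.455, 0.081]
```

Request:
{"name": "arm_command", "arguments": {"series": [{"dp": [0.04,0.45,-0.125],"angular": [-0.041,0,0],"gripper": 60},{"dp": [0.06,0.455,-0.1],"angular": [-0.041,0,0],"gripper": 60},{"dp": [0.08,0.46,-0.066],"angular": [-0.041,0,0],"gripper": 60},{"dp": [0.08,0.46,-0.037],"angular": [-0.041,0,0],"gripper": 60},{"dp": [0.08,0.46,-0.007],"angular": [-0.041,0,0],"gripper": 60},{"dp": [0.08,0.46,0.022],"angular": [-0.041,0,0],"gripper": 60},{"dp": [0.1,0.46,0.052],"angular": [-0.041,0,0],"gripper": 60},{"dp": [0.1,0.46,0.081],"angular": [-0.041,0,0],"gripper": 60}]}}

```text
clock: 2.1
position: [0.5724, 0.2934, 0.1613]
ee_rot: [0.705, 0.067, 0.703, -0.066]
contact_force: [0.2, -0.8, 0.2]
width: 0.0601
```

Run:
```python
from h import *
plan(np.array([.572,.276,.06]),tooldown(-12),4)
d=snap('side');a=d['image'][180:400,190:350];b=snap('top')['image'][150:290,170:290]
o=np.zeros((600,800,3),np.uint8);a=cv2.resize(a,(400,550));b=cv2.resize(b,(390,455));o[:550,:400]=a;o[:455,410:]=b;cv2.imwrite('pics/c1.png',o)
```

```text
clock 2.10 q [ 0.37  0.42  1.46 -0.    1.26  0.55] F [ 0.2 -0.8  0.2] w 0.0601 p [0.5724 0.2934 0.1613]
dist mm 103 deg 1.2 angular/row [0.0034, 0.0004, -0.0002]
0 [0.211, -0.036, 0.005]
1 [0.211, -0.036, 0.006]
2 [0.211, -0.036, 0.006]
3 [0.211, -0.036, 0.006]
```

View pics/c1.png

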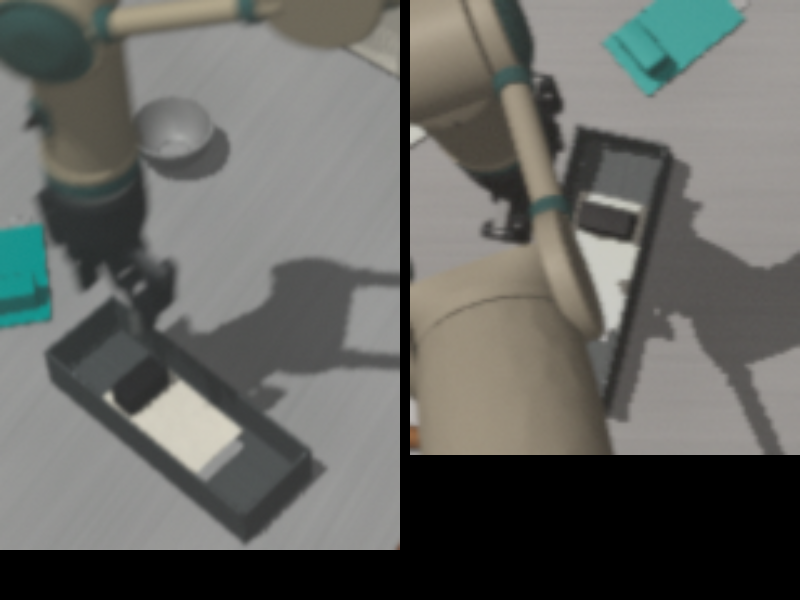

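Side crop: the gripper hangs over the tin and the block is clear of it; the top crop shows the block inside the tin's inner walls. The lateral clearances are generous, so I go down directly.

Request:
{"name": "arm_command", "arguments": {"series": [{"dp": [0.1,-0.12,0],"angular": [0.013,0,0],"gripper": 60},{"dp": [0.2,-0.02,0],"angular": [0,0,0],"gripper": 60},{"dp": [0.3,0,0],"angular": [0,0,0],"gripper": 60},{"dp": [0.3,0,0],"angular": [0,0,0],"gripper": 60},{"dp": [0.2,0,0],"angular": [0,0,0],"gripper": 60},{"dp": [0.1,0,0],"angular": [0,0,0],"gripper": 60},{"dp": [0,0,0],"angular": [0,0,0],"gripper": 60},{"dp": [0,0,0],"angular": [0,0,0],"gripper": 60}]}}

```text
clock: 3.2
position: [0.5638, 0.2652, 0.0104]
ee_rot: [0.702, 0.076, 0.704, -0.079]
contact_force: [0.5, 0.9, 0.2]
width: 0.0607
```

Run:
```python
from h import *
plan(np.array([.572,.276,.014]),tooldown(-12),2)
```

```text
clock 3.20 q [ 0.33  0.54  1.68 -0.    0.93  0.55] F [0.5 0.9 0.2] w 0.0607 p [0.5638 0.2652 0.0104]
dist mm 14 deg 0.7 angular/row [-0.0035, -0.001, 0.0013]
0 [-0.015, 0.051, 0.023]
1 [-0.015, 0.051, 0.024]
```

Request:
{"name": "arm_command", "arguments": {"series": [{"dp": [-0.02,0.06,0.03],"angular": [-0.004,0,0],"gripper": 60},{"dp": [-0.01,0.04,0.02],"angular": [0,0,0],"gripper": 60},{"dp": [0,0,0],"angular": [0,0,0],"gripper": 15},{"dp": [0,0,0],"angular": [0,0,0],"gripper": 15},{"dp": [0,0,0],"angular": [0,0,0],"gripper": 15},{"dp": [0,0,0],"angular": [0,0,0],"gripper": 15},{"dp": [0,0,0],"angular": [0,0,0],"gripper": 15},{"dp": [0,0,0],"angular": [0,0,0],"gripper": 15}]}}

```text
clock: 4.2
position: [0.5751, 0.2777, 0.0174]
ee_rot: [0.704, 0.075, 0.702, -0.076]
contact_force: [0.6, -0.1, 0.1]
width: 0.0252
```

Run:
```python
from h import *
plan(np.array([.572,.276,.12]),tooldown(-12),2)
```

```text
clock 4.20 q [ 0.34  0.54  1.64 -0.    0.95  0.56] F [ 0.6 -0.1  0.1] w 0.0252 p [0.5751 0.2777 0.0174]
dist mm 103 deg 0.3 angular/row [-0.0013, 0.0007, 0.0002]
0 [-0.428, -0.01, -0.01]
1 [-0.428, -0.01, -0.011]
```

Request:
{"name": "arm_command", "arguments": {"series": [{"dp": [-0.1,0,0],"angular": [0,0,0],"gripper": 15},{"dp": [-0.25,0,0],"angular": [0,0,0],"gripper": 15},{"dp": [-0.25,0,0],"angular": [0,0,0],"gripper": 15},{"dp": [-0.15,0,0],"angular": [0,0,0],"gripper": 15},{"dp": [0,-0.15,0],"angular": [0,0,0],"gripper": 15},{"dp": [0,-0.3,-0.08],"angular": [0,0,0],"gripper": 15},{"dp": [0,-0.3,-0.08],"angular": [0,0,0],"gripper": 15},{"dp": [0,-0.3,-0.08],"angular": [0,0,0],"gripper": 15}]}}

```text
clock: 5.2
position: [0.5146, 0.1545, 0.1079]
ee_rot: [0.701, 0.071, 0.705, -0.076]
contact_force: [1.0, -0.6, -3.0]
width: 0.0253
```

Run:
```python
from h import *
plan(np.array([.50,.03,.035]),tooldown(-9),6)
```

```text
clock 5.20 q [ 0.17  0.32  1.77 -0.01  1.06  0.38] F [ 1.  -0.6 -3. ] w 0.0253 p [0.5146 0.1545 0.1079]
dist mm 145 deg 3.0 angular/row [-0.0055, -0.0005, 0.0008]
0 [0.102, -0.173, 0.017]
1 [0.102, -0.173, 0.015]
2 [0.102, -0.173, 0.013]
3 [0.102, -0.173, 0.012]
4 [0.102, -0.174, 0.01]
5 [0.101, -0.174, 0.009]
```

Request:
{"name": "arm_command", "arguments": {"series": [{"dp": [0,-0.25,0.03],"angular": [-0.01,0,0],"gripper": 15},{"dp": [0.05,-0.25,0.03],"angular": [-0.01,0,0],"gripper": 15},{"dp": [0.1,-0.2,0.02],"angular": [-0.01,0,0],"gripper": 15},{"dp": [0.15,-0.1,0],"angular": [0,0,0],"gripper": 15},{"dp": [0.15,0,0],"angular": [0,0,0],"gripper": 15},{"dp": [0.1,0,0],"angular": [0,0,0],"gripper": 15},{"dp": [0,0,0],"angular": [0,0,0],"gripper": 15},{"dp": [0,0,0],"angular": [0,0,0],"gripper": 15}]}}

```text
clock: 6.2
position: [0.4914, 0.0456, 0.0365]
ee_rot: [0.697, 0.054, 0.712, -0.063]
contact_force: [-0.6, 0.1, -1.4]
width: 0.0251
```

Run:
```python
from h import *
plan(np.array([.50,.02,.016]),tooldown(-9),3)
d=snap('side','s2.png');im=d['image'];P=cloud(d)
m=(P[...,0]>.36)&(P[...,0]<.6)&(abs(P[...,1])<.12)&(P[...,2]>.004)&(im[...,1]>150)
ys,xs=np.nonzero(m);print(xs.min(),xs.max(),ys.min(),ys.max());q=P[m];print(len(q))
c=q.mean(0);u=np.linalg.svd(q-c)[2];print('plate c',c.round(4),'normal',u[2].round(3))
```

```text
clock 6.20 q [-0.04  0.36  1.94 -0.02  0.87  0.14] F [-0.6  0.1 -1.4] w 0.0251 p [0.4914 0.0456 0.0365]
dist mm 34 deg 1.5 angular/row [-0.0018, -0.0043, 0.0031]
0 [0.057, -0.065, 0.036]
1 [0.057, -0.066, 0.036]
2 [0.057, -0.066, 0.035]
303 380 124 325
1175
plate c [0.4556 0.0619 0.1934] normal [ 0.156  0.988 -0.009]
```

Request:
{"name": "arm_command", "arguments": {"series": [{"dp": [0.04,0,0],"angular": [-0.002,-0.007,0.005],"gripper": 15},{"dp": [0.05,0,0],"angular": [-0.002,-0.007,0.005],"gripper": 15},{"dp": [0.05,0,0],"angular": [0,0,0],"gripper": 15},{"dp": [0.02,0,0],"angular": [0,0,0],"gripper": 15},{"dp": [0.02,0,0],"angular": [0,0,0],"gripper": 15},{"dp": [0.02,0,0],"angular": [0,0,0],"gripper": 15},{"dp": [0.0,0,0],"angular": [0,0,0],"gripper": 15},{"dp": [0,0,0],"angular": [0,0,0],"gripper": 15}]}}

```text
clock: 7.25
position: [0.4926, 0.046, 0.0151]
ee_rot: [0.707, 0.056, 0.703, -0.055]
contact_force: [0.3, 0.9, -2.8]
width: 0.0249
```

Run:
```python
from h import *
plan(np.array([.4914,.0456,.0144]),tooldown(-9),3)
```

```text
clock 7.25 q [-0.05  0.38  1.98  0.    0.77  0.11] F [ 0.3  0.9 -2.8] w 0.0249 p [0.4926 0.046  0.0151]
dist mm 1 deg 0.4 angular/row [-0.0, 0.0014, -0.0005]
0 [0.002, -0.002, -0.003]
1 [0.002, -0.002, -0.003]
2 [0.002, -0.002, -0.003]
```

Nudge it down the last millimetre, then release and rise.

Request:
{"name": "arm_command", "arguments": {"series": [{"dp": [0.01,0,0],"angular": [0,0,0],"gripper": 15},{"dp": [0.01,0,0],"angular": [0,0,0],"gripper": 15},{"dp": [0,0,0],"angular": [0,0,0],"gripper": 45},{"dp": [0,0,0],"angular": [0,0,0],"gripper": 45},{"dp": [0,0,0],"angular": [0,0,0],"gripper": 45},{"dp": [-0.2,0,0],"angular": [0,0,0],"gripper": 60},{"dp": [-0.3,0,0],"angular": [0,0,0],"gripper": 80},{"dp": [-0.2,0,0],"angular": [0,0,0],"gripper": 80}]}}

```text
clock: 8.25
position: [0.491, 0.0459, 0.0975]
ee_rot: [0.705, 0.056, 0.705, -0.055]
contact_force: [0.1, 0.2, -0.1]
width: 0.0799
```

Run:
```python
from h import *
d=snap('side');P=cloud(d);q=P[(abs(P[...,0]-.49)<.05)&(abs(P[...,1]-.046)<.05)&(P[...,2]>.025)&(P[...,2]<.040)]
print(len(q),q[:,2].max().round(3),cv2.minAreaRect(q[:,:2].astype(np.float32)*1000))
m=(d['image'][...,1]>150)&(abs(P[...,0]-.46)<.1)&(abs(P[...,1]-.04)<.08)&(P[...,2]<.015)&(P[...,2]>-.01);w=P[m]
print('plate',len(w),np.median(w[:,2]),cv2.minAreaRect(w[:,:2].astype(np.float32)*1000))
d=snap('top');P=cloud(d);q=P[(abs(P[...,0]-.49)<.05)&(abs(P[...,1]-.046)<.05)&(P[...,2]>.025)&(P[...,2]<.040)]
print(len(q),cv2.minAreaRect(q[:,:2].astype(np.float32)*1000) if len(q)>5 else 0)
for y in(-99,81):plan(np.array([.4926,.046,.08]),tooldown(y),8)
```

```text
200 0.04 ((492.5105895996094, 41.7277946472168), (53.17882537841797, 28.629837036132812), 80.10932159423828)
plate 1251 0.004719405893647503 ((449.4222106933594, 41.96332931518555), (154.01528930664062, 159.8025665283203), 1.6301186084747314)
40 ((483.9037780761719, 31.7874813079834), (21.91263198852539, 17.82752227783203), 0.4972537159919739)
clock 8.35 q [-0.05  0.27  1.88  0.    0.99  0.11] F [-0.1 -0.4  0.2] w 0.0798 p [0.4927 0.0459 0.0985]
dist mm 19 deg 90.0 angular/row [0.125, 0.0002, -0.0005]
0 [0.019, 0.0, -0.0]
1 [0.019, 0.0, -0.0]
2 [0.019, 0.0, -0.0]
3 [0.019, -0.0, -0.0]
4 [0.019, -0.0, -0.0]
5 [0.019, -0.0, -0.0]
6 [0.019, -0.0, -0.0]
7 [0.019, -0.0, -0.0]
clock 8.35 q [-0.05  0.27  1.88  0.    0.99  0.11] F [-0.1 -0.4  0.2] w 0.0798 p [0.4927 0.0459 0.0985]
dist mm 19 deg 90.0 angular/row [-0.125, 0.0005, 0.0002]
0 [0.019, 0.0, -0.0]
1 [0.019, 0.0, -0.0]
2 [0.019, 0.0, -0.0]
3 [0.019, 0.0, -0.0]
4 [0.019, 0.0, -0.0]
5 [0.019, 0.0, -0.0]
6 [0.019, 0.0, 0.0]
7 [0.019, 0.0, 0.0]
```

Request:
{"name": "arm_command", "arguments": {"series": [{"dp": [0,0,0],"angular": [0.117,0,0],"gripper": 80},{"dp": [0,0,0],"angular": [0.117,0,0],"gripper": 80},{"dp": [0,0,0],"angular": [0.117,0,0],"gripper": 80},{"dp": [0,0,0],"angular": [0.117,0,0],"gripper": 80},{"dp": [0,0,0],"angular": [0.117,0,0],"gripper": 80},{"dp": [0,0,0],"angular": [0.117,0,0],"gripper": 80},{"dp": [0,0,0],"angular": [0.117,0,0],"gripper": 80},{"dp": [0,0,0],"angular": [0.117,0,0],"gripper": 80}]}}

```text
clock: 9.35
position: [0.4872, 0.0461, 0.0888]
ee_rot: [-0.475, -0.52, -0.48, 0.523]
contact_force: [0.1, 0.1, 0.0]
width: 0.0799
```

Run:
```python
from h import *
d=snap('side');P=cloud(d);q=P[(abs(P[...,0]-.49)<.05)&(abs(P[...,1]-.046)<.05)&(P[...,2]>.025)&(P[...,2]<.040)]
print(len(q),cv2.minAreaRect(q[:,:2].astype(np.float32)*1000))
plan(np.array([.4926,.044,.017]),tooldown(-99.4),4)
a=d['image'][170:400,200:440];cv2.imwrite('pics/c2.png',cv2.resize(a,None,fx=2.5,fy=2.5))
```

```text
200 ((492.29278564453125, 41.349143981933594), (52.189292907714844, 28.736814498901367), 82.60000610351562)
clock 9.40 q [-0.05  0.28  1.89  0.    0.98  1.61] F [ 0.4  0.1 -0.3] w 0.0801 p [0.4871 0.046  0.0886]
dist mm 72 deg 4.1 angular/row [0.0114, -0.0001, 0.0015]
0 [0.149, 0.013, 0.003]
1 [0.149, 0.013, 0.003]
2 [0.149, 0.013, 0.003]
3 [0.149, 0.012, 0.003]
```

View pics/c2.png

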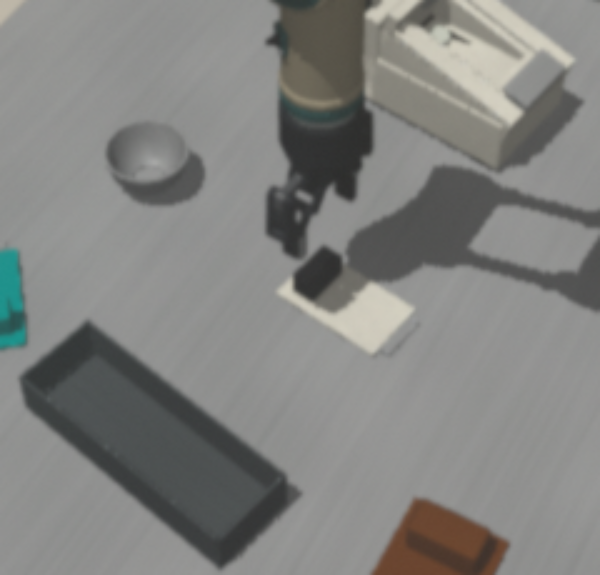

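Side crop: the cover lies flat and free on the bench, with its grip at about crop (318,274) and the open jaws lined up above it. I descend across its width.

Request:
{"name": "arm_command", "arguments": {"series": [{"dp": [0.05,0.03,0],"angular": [0.03,0,0.003],"gripper": 80},{"dp": [0.15,0.02,0.01],"angular": [0.015,0,0.003],"gripper": 80},{"dp": [0.2,0,0],"angular": [0,0,0],"gripper": 80},{"dp": [0.15,0,0],"angular": [0,0,0],"gripper": 80},{"dp": [0.03,0,0],"angular": [0,0,0],"gripper": 80},{"dp": [0,0,0],"angular": [0,0,0],"gripper": 80},{"dp": [0,0,0],"angular": [0,0,0],"gripper": 80},{"dp": [0,0,0],"angular": [0,0,0],"gripper": 80}], "grip_force": 80}}

```text
clock: 10.4
position: [0.4912, 0.0443, 0.0133]
ee_rot: [-0.46, -0.536, -0.462, 0.537]
contact_force: [0.4, 0.3, 1.4]
width: 0.0801
```

Run:
```python
from h import *
plan(np.array([.4926,.044,.013]),tooldown(-99.2),2)
```

```text
clock 10.40 q [-0.05  0.39  1.98  0.    0.78  1.67] F [0.4 0.3 1.4] w 0.0801 p [0.4912 0.0443 0.0133]
dist mm 1 deg 0.6 angular/row [0.003, -0.0002, 0.0012]
0 [0.001, 0.006, 0.0]
1 [0.001, 0.006, 0.0]
```

Good. Close.

Request:
{"name": "arm_command", "arguments": {"series": [{"dp": [0,0.01,0],"angular": [0.005,0,0.002],"gripper": 80},{"dp": [0,0,0],"angular": [0,0,0],"gripper": 35},{"dp": [0,0,0],"angular": [0,0,0],"gripper": 35},{"dp": [0,0,0],"angular": [0,0,0],"gripper": 35},{"dp": [0,0,0],"angular": [0,0,0],"gripper": 35},{"dp": [0,0,0],"angular": [0,0,0],"gripper": 35},{"dp": [0,0,0],"angular": [0,0,0],"gripper": 35},{"dp": [0,0,0],"angular": [0,0,0],"gripper": 35}]}}

```text
clock: 11.4
position: [0.4936, 0.0439, 0.015]
ee_rot: [0.459, 0.539, 0.458, -0.537]
contact_force: [-0.1, 0.6, 0.8]
width: 0.0482
```

Run:
```python
from h import *
plan(np.array([.4926,.044,.013]),tooldown(-99.2),1)
d=snap('side');P=cloud(d);im=d['image']
# plate outline: white pixels near plate on bench
m=((im[...,1]>150)&(abs(P[...,0]-.46)<.09)&(abs(P[...,1]-.04)<.06)&(P[...,2]<.012)&(P[...,2]>-.003)).astype(np.uint8)
m=cv2.morphologyEx(m,cv2.MORPH_OPEN,np.ones((3,3)));n,l,st,c=cv2.connectedComponentsWithStats(m);i=1+st[1:,4].argmax()
w=P[l==i];print('plate',len(w),cv2.minAreaRect(w[:,:2].astype(np.float32)*1000))
```

```text
clock 11.40 q [-0.05  0.38  1.98  0.    0.78  1.68] F [-0.1  0.6  0.8] w 0.0482 p [0.4936 0.0439 0.015 ]
dist mm 2 deg 0.2 angular/row [0.0013, -0.0003, -0.0016]
0 [0.016, -0.008, 0.0]
plate 728 ((433.99578857421875, 52.518463134765625), (87.40992736816406, 78.4285888671875), 73.88465881347656)
```

```bash
cat >> h.py <<'E'
O=np.array([.473,-.2528,.1]);YAW=-8.85
def hatch():
    t=np.radians(YAW);s,c=np.sin(np.radians(15)),np.cos(np.radians(15))
    X=np.array([np.cos(t)*c,np.sin(t)*c,s]);Y=np.array([-np.sin(t),np.cos(t),0]);return X,Y,np.cross(X,Y)
GX,GY,GZ=.036,0.,.015   # TCP in cover axes
def tcp(tx,tz,phi,ty=0.):
    "TCP pose for lip tip underside at hatch (tx,ty,tz), tilt phi deg"
    X,Y,Z=hatch();f=np.radians(phi);cx=np.cos(f)*X+np.sin(f)*Z;cz=-np.sin(f)*X+np.cos(f)*Z
    p=O+tx*X+ty*Y+tz*Z+cx*(.072+GX)+Y*GY+cz*GZ
    return p,tool(-cz,-Y)
def where():
    "lip tip, top edge underside and tilt in hatch axes from the tool pose"
    s,p,T=pose();M=T.as_matrix();cz=-M[:,0];cy=-M[:,2];cx=np.cross(cy,cz);H=np.stack(hatch())
    tip=p-cx*(.072+GX)-cy*GY-cz*GZ;top=tip+cx*.132
    v=H@cx;vy=H@cy
    print('tip mm',(H@(tip-O)*1000).round(1),'top',(H@(top-O)*1000).round(1),'tilt %.1f yaw %.1f roll %.1f'%(np.degrees(np.arctan2(v[2],v[0])),np.degrees(np.arctan2(v[1],v[0])),np.degrees(vy[2])),'F',np.round(H@s['contact_force'],1),'t %.2f w %.4f'%(s['clock'],s['width']))
E
python3 - <<'E'
from h import *
where()
p,T=tcp(-.04,.04,15);print(p.round(4))
plan(np.array([.47,.02,.2]),T,8)
E
```

```text
tip mm [-154.7  296.8  -62.4] top [-27.1 296.2 -96.2] tilt -14.9 yaw -0.2 roll -0.0 F [ 0.2  0.5 -0.2] t 11.45 w 0.0480
[ 0.5096 -0.2585  0.1953]
clock 11.45 q [-0.05  0.38  1.98  0.    0.78  1.68] F [ 0.3  0.5 -0.1] w 0.0480 p [0.4936 0.0439 0.015 ]
dist mm 188 deg 29.9 angular/row [-0.0003, 0.0001, 0.0415]
0 [-0.193, -0.02, 0.028]
1 [-0.194, -0.007, 0.028]
2 [-0.194, 0.005, 0.028]
3 [-0.193, 0.018, 0.028]
4 [-0.191, 0.03, 0.028]
5 [-0.189, 0.043, 0.028]
6 [-0.186, 0.055, 0.028]
7 [-0.182, 0.067, 0.028]
```

Request:
{"name": "arm_command", "arguments": {"series": [{"dp": [-0.15,0,0],"angular": [0,0,0],"gripper": 35},{"dp": [-0.25,0,0],"angular": [0,0,0],"gripper": 35},{"dp": [-0.25,0,0],"angular": [0,0,0.03],"gripper": 35},{"dp": [-0.25,0,0],"angular": [0,0,0.06],"gripper": 35},{"dp": [-0.25,0.03,0.02],"angular": [0,0,0.07],"gripper": 35},{"dp": [-0.2,0.04,0.1],"angular": [0,0,0.07],"gripper": 35},{"dp": [-0.1,0.04,0.15],"angular": [0,0,0.07],"gripper": 35},{"dp": [-0.05,0.04,0.15],"angular": [0,0,0.03],"gripper": 35}]}}

```text
clock: 12.45
position: [0.4789, -0.0051, 0.1983]
ee_rot: [0.583, 0.638, 0.305, -0.401]
contact_force: [0.4, 0.0, -3.0]
width: 0.0484
```

Run:
```python
from h import *
where()
p,T=tcp(-.04,.045,15);print(p.round(4))
plan(p,T,8)
```

```text
tip mm [-106.2  245.8   60.9] top [ 21.3 245.6  95. ] tilt 15.0 yaw -0.1 roll -0.1 F [-0.4  0.1 -3. ] t 12.45 w 0.0484
[ 0.5083 -0.2583  0.2001]
clock 12.45 q [-0.16 -0.08  2.14 -0.    0.56  1.57] F [ 0.4  0.  -3. ] w 0.0484 p [ 0.4789 -0.0051  0.1983]
dist mm 255 deg 0.1 angular/row [-0.0001, 0.0001, 0.0]
0 [0.034, 0.063, 0.256]
1 [0.034, 0.063, 0.256]
2 [0.034, 0.063, 0.256]
3 [0.034, 0.063, 0.256]
4 [0.034, 0.062, 0.256]
5 [0.034, 0.062, 0.256]
6 [0.034, 0.062, 0.256]
7 [0.034, 0.062, 0.256]
```

Request:
{"name": "arm_command", "arguments": {"series": [{"dp": [-0.05,0.02,0.3],"angular": [0,0,0],"gripper": 35},{"dp": [0,0.08,0.35],"angular": [0,0,0],"gripper": 35},{"dp": [0.03,0.08,0.35],"angular": [0,0,0],"gripper": 35},{"dp": [0.03,0.08,0.35],"angular": [0,0,0],"gripper": 35},{"dp": [0.03,0.08,0.3],"angular": [0,0,0],"gripper": 35},{"dp": [0.03,0.08,0.15],"angular": [0,0,0],"gripper": 35},{"dp": [0.03,0.03,0.05],"angular": [0,0,0],"gripper": 35},{"dp": [0,0,0],"angular": [0,0,0],"gripper": 35}]}}

```text
clock: 13.45
position: [0.4889, -0.2339, 0.2083]
ee_rot: [0.579, 0.638, 0.312, -0.402]
contact_force: [0.8, 1.1, -2.6]
width: 0.0481
```

Run:
```python
from h import *
where()
p,T=tcp(-.045,.012,15)
plan(p,T,4)
d=snap('side');t=snap('top')
a=cv2.resize(d['image'][60:260,290:450],None,fx=2.5,fy=2.5,interpolation=cv2.INTER_CUBIC);b=cv2.resize(t['image'][180:300,360:460],None,fx=4,fy=4,interpolation=cv2.INTER_CUBIC)
o=np.zeros((500,800,3),np.uint8);o[:,:400]=a;o[:480,400:]=b;cv2.imwrite('pics/c3.png',o)
```

```text
tip mm [-60.6  21.5  60.3] top [67.3 21.2 92.7] tilt 14.2 yaw -0.1 roll 0.4 F [-0.1  1.2 -2.7] t 13.45 w 0.0481
clock 13.45 q [-0.77  0.03  2.    0.44  0.74  0.68] F [ 0.8  1.1 -2.6] w 0.0481 p [ 0.4889 -0.2339  0.2083]
dist mm 54 deg 0.9 angular/row [-0.0003, -0.0011, 0.0023]
0 [0.102, 0.007, 0.045]
1 [0.102, 0.006, 0.045]
2 [0.102, 0.006, 0.044]
3 [0.102, 0.005, 0.044]
```

View pics/c3.png

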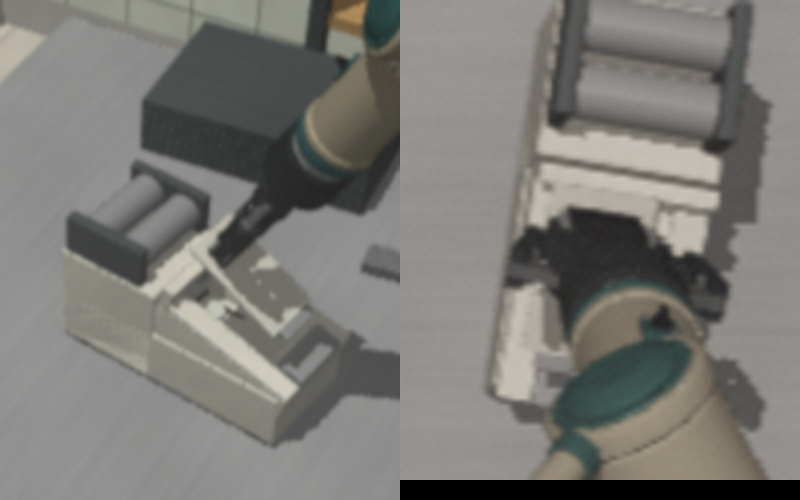

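The side and top crops show the cover held tilted over the hatch, still 20 mm to the left of the centre line and clear of everything. I centre and lower it.

Request:
{"name": "arm_command", "arguments": {"series": [{"dp": [0.02,0.03,0.08],"angular": [-0.001,-0.004,0.008],"gripper": 35},{"dp": [0.05,0.03,0.08],"angular": [0,0,0],"gripper": 35},{"dp": [0.05,0.01,0.02],"angular": [0,0,0],"gripper": 35},{"dp": [0.05,0,0],"angular": [0,0,0],"gripper": 35},{"dp": [0.05,0,0],"angular": [0,0,0],"gripper": 35},{"dp": [0.02,0,0],"angular": [0,0,0],"gripper": 35},{"dp": [0,0,0],"angular": [0,0,0],"gripper": 35},{"dp": [0,0,0],"angular": [0,0,0],"gripper": 35}]}}

```text
clock: 14.55
position: [0.5079, -0.2565, 0.1856]
ee_rot: [0.583, 0.637, 0.307, -0.399]
contact_force: [0.3, -0.6, -2.4]
width: 0.048
```

Run:
```python
from h import *
where()
p,T=tcp(-.045,.012,15)
plan(p,T,4)
```

```text
tip mm [-44.5   1.4  31.4] top [83.1  1.8 65.3] tilt 14.9 yaw 0.2 roll 0.1 F [-0.2 -0.5 -2.4] t 14.55 w 0.0480
clock 14.55 q [-0.78  0.09  2.    0.49  0.68  0.61] F [ 0.3 -0.6 -2.4] w 0.0480 p [ 0.5079 -0.2565  0.1856]
dist mm 19 deg 0.3 angular/row [0.0005, -0.0005, 0.0003]
0 [0.038, -0.012, 0.004]
1 [0.038, -0.012, 0.004]
2 [0.038, -0.012, 0.004]
3 [0.038, -0.012, 0.004]
```

Request:
{"name": "arm_command", "arguments": {"series": [{"dp": [0.03,-0.01,0.01],"angular": [0,0,0],"gripper": 35},{"dp": [0.05,-0.01,0],"angular": [0,0,0],"gripper": 35},{"dp": [0.04,-0.01,0],"angular": [0,0,0],"gripper": 35},{"dp": [0.02,-0.01,0],"angular": [0,0,0],"gripper": 35},{"dp": [0,0,0],"angular": [0,0,0],"gripper": 35},{"dp": [0,0,0],"angular": [0,0,0],"gripper": 35},{"dp": [0,0,0],"angular": [0,0,0],"gripper": 35},{"dp": [0,0,0],"angular": [0,0,0],"gripper": 35}]}}

```text
clock: 15.55
position: [0.5123, -0.2586, 0.168]
ee_rot: [0.584, 0.637, 0.307, -0.399]
contact_force: [0.1, 0.8, -2.4]
width: 0.0482
```

Run:
```python
from h import *
where()
p,T=tcp(-.071,.0015,15)
plan(p,T,4)
d=snap('side');t=snap('top')
a=cv2.resize(d['image'][130:240,330:430],None,fx=4.5,fy=4.5,interpolation=cv2.INTER_CUBIC);b=cv2.resize(t['image'][210:295,380:450],None,fx=4.9,fy=4.9,interpolation=cv2.INTER_CUBIC)
o=np.zeros((500,800,3),np.uint8);o[:495,:450]=a;o[:416,455:798]=b;cv2.imwrite('pics/c4.png',o)
```

```text
tip mm [-44.6   0.   13. ] top [83.   0.5 47.1] tilt 14.9 yaw 0.2 roll 0.1 F [-0.7  0.8 -2.4] t 15.55 w 0.0482
clock 15.55 q [-0.78  0.12  2.02  0.52  0.63  0.57] F [ 0.1  0.8 -2.4] w 0.0482 p [ 0.5123 -0.2586  0.168 ]
dist mm 29 deg 0.3 angular/row [0.0005, -0.0005, 0.0002]
0 [0.009, -0.059, 0.001]
1 [0.009, -0.059, 0.001]
2 [0.009, -0.059, 0.001]
3 [0.009, -0.059, 0.001]Traceback (most recent call last):
  File "<stdin>", line 7, in <module>
ValueError: could not broadcast input array from shape (417,343,3) into shape (416,343,3)
```

Run:
```python
from h import *
d=load('side');t=load('top')
# predicted corners drawn as dots: lip tip corners (red), ledge mouth ends (green)
X,Y,Z=hatch();f=np.radians(14.9);cx=np.cos(f)*X+np.sin(f)*Z;tip=O-.0446*X+.013*Z
def px(d,p):
    c=d['view'][:3,:3]@p+d['view'][:3,3];q=d['mtx']@np.array([c[0],-c[1],-c[2]]);return q[:2]/q[2]
for n,dd in(('side',d),('top',t)):
    for nm,p in(('lipL',tip+.025*Y),('lipR',tip-.025*Y),('ledgeL',O-.062*X+.015*Z+.038*Y),('ledgeR',O-.062*X+.015*Z-.038*Y)):print(n,nm,px(dd,p).round(1))
a=cv2.resize(d['image'][130:240,330:430],(450,495),interpolation=cv2.INTER_CUBIC);b=cv2.resize(t['image'][210:295,380:450],(343,416),interpolation=cv2.INTER_CUBIC)
o=np.zeros((500,800,3),np.uint8);o[:495,:450]=a;o[:416,455:798]=b;cv2.imwrite('pics/c4.png',o)
```

```text
side lipL [397.1 199.2]
side lipR [407.7 188.8]
side ledgeL [399.9 205.7]
side ledgeR [415.8 189.7]
top lipL [399.9 262.6]
top lipR [417.4 265.5]
top ledgeL [394.3 268. ]
top ledgeR [421.  272.4]
```

View pics/c4.png

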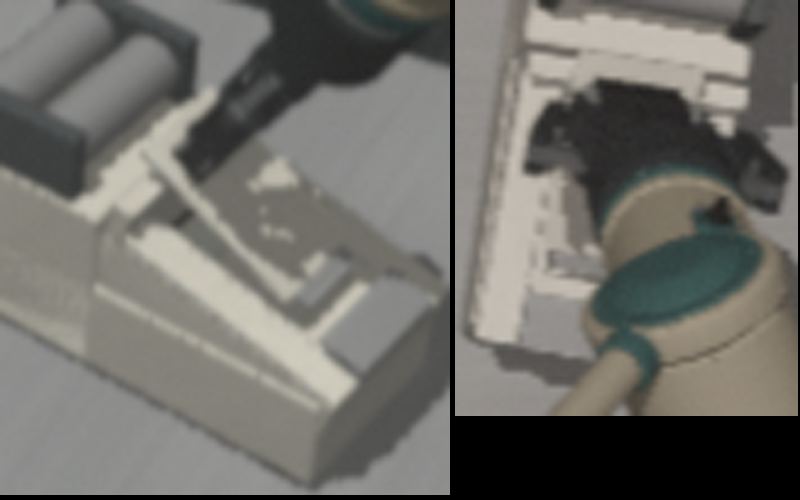

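The side crop shows the lip hovering just above and in front of the grey ledge's mouth (lip about (398,199)–(409,188), ledge mouth about (403,205)–(413,192)). Reading centring by eye is ambiguous, so I'll measure it in both cameras.

Run:
```python
from h import *
X,Y,Z=hatch();H=np.stack([X,Y,Z]);f=np.radians(14.9)
for n,b in(('side',np.array([.0008,.0024,0])),('top',np.array([.0045,-.0006,0]))):
    d=load(n);P=cloud(d)+b;h=(P-O)@H.T*1000
    # cover coordinates
    tip=np.array([-44.6,0,13.]);r=h-tip
    a=r[...,0]*np.cos(f)+r[...,2]*np.sin(f);c=-r[...,0]*np.sin(f)+r[...,2]*np.cos(f);yy=h[...,1]
    pl=(abs(c-5)<6)&(abs(yy)<60)
    g=d['image'].astype(int);sat=g.max(-1)-g.min(-1)
    for lo,hi in((0,12),(14,30),(30,50),(50,70)):
        m=pl&(a>lo)&(a<hi);
        if m.sum()>5:
            q=yy[m];cnt,e=np.histogram(q,np.arange(-60,61,4));print(n,'cover a',lo,hi,m.sum(),'y',np.percentile(q,[0,2,98,100]).round(1),'c',np.median(c[m]).round(1))
    m=(abs(h[...,2]-15)<5)&(h[...,0]<-64)&(h[...,0]>-90)&(abs(yy)<55)&(sat<20)
    q=yy[m];print(n,'ledge',m.sum(),np.percentile(q,[0,2,98,100]).round(1))
    for lo in(-30,0,30):
        m=(h[...,0]>lo-12)&(h[...,0]<lo+12)&(abs(yy)<75)
        k=[(y,round(float(np.median(h[...,2][m&(abs(yy-y)<2)])),0)) for y in range(-68,70,4) if (m&(abs(yy-y)<2)).any()]
        print(n,lo,k)
```

```text
side cover a 0 12 51 y [-21.2 -21.2  25.1  25.9] c 5.5
side cover a 14 30 133 y [-37.  -33.5  36.5  37.6] c 5.0
side cover a 30 50 165 y [-36.2 -33.5  36.2  37.4] c 5.6
side cover a 50 70 157 y [-32.4 -29.8  36.6  39.7] c 5.8
side ledge 222 [-50.2 -41.6  39.4  48.5]
side -30 [(-64, 5.0), (-60, 6.0), (-56, 5.0), (-52, 7.0), (-48, 7.0), (-44, 6.0), (-40, 7.0), (-36, 8.0), (-32, -1.0), (-28, 23.0), (-24, 22.0), (-20, 21.0), (-16, 24.0), (-12, 21.0), (-8, 21.0), (-4, 25.0), (0, 22.0), (4, 27.0), (8, 218.0), (12, 238.0), (16, 255.0), (20, 276.0), (24, 285.0), (28, 300.0), (32, 328.0), (36, 349.0), (40, 373.0), (44, 404.0), (48, 419.0), (52, 413.0), (56, 405.0), (60, -3.0), (64, -33.0), (68, -32.0)]
side 0 [(-64, 4.0), (-60, 6.0), (-56, 7.0), (-52, 11.0), (-36, 26.0), (-32, 28.0), (-28, 33.0), (-24, 31.0), (-20, 30.0), (-16, 30.0), (-12, 31.0), (-8, 31.0), (-4, 29.0), (0, 27.0), (4, 27.0), (8, 32.0), (12, 33.0), (16, 219.0), (20, 346.0), (24, 332.0), (28, 229.0), (32, 290.0), (36, 280.0), (40, 260.0), (44, 438.0), (48, 421.0), (52, 415.0), (56, 413.0), (60, -11.0), (64, -49.0), (68, -70.0)
[... 1096 characters left out ...]
, 441.0), (-4, 444.0), (0, 449.0), (4, 451.0), (8, 454.0), (12, 456.0), (16, 457.0), (20, 456.0), (24, 457.0), (28, 450.0), (32, 447.0), (36, 284.0), (40, 434.0), (44, 442.0), (48, 436.0), (52, 430.0), (56, 424.0), (60, 405.0), (64, -29.0), (68, -104.0)]
top 30 [(-64, 154.0), (-60, 156.0), (-56, 157.0), (-52, 153.0), (-48, 150.0), (-44, 156.0), (-40, 157.0), (-36, 166.0), (-28, 258.0), (-24, 241.0), (-20, 264.0), (-16, 266.0), (-12, 267.0), (-8, 266.0), (-4, 329.0), (0, 324.0), (4, 328.0), (8, 330.0), (12, 314.0), (16, 314.0), (20, 290.0), (24, 294.0), (28, 278.0), (32, 248.0), (36, 220.0), (40, 182.0), (44, 162.0), (48, 159.0), (52, 153.0), (56, 148.0), (60, 10.0), (64, -34.0), (68, 154.0)]
```

Run:
```python
from h import *
X,Y,Z=hatch();f=np.radians(14.9)
outs=[]
for n,b in(('side',np.array([.0008,.0024,0])),('top',np.array([.0045,-.0006,0]))):
    im=cv2.imread('pics/%s0.png'%n);d=load(n)
    def px(p):
        p=p-b;c=d['view'][:3,:3]@p+d['view'][:3,3];q=d['mtx']@np.array([c[0],-c[1],-c[2]]);return q[:2]/q[2]
    def rect(z,base,x0,x1,w,org,im,s=4):
        cs=[(x1,w),(x1,-w),(x0,-w),(x0,w)];src=np.float32([px(org+a*base*.001+bb*Y*.001+z) for a,bb in cs])
        W,Hh=int(2*w*s),int((x1-x0)*s);M=cv2.getPerspectiveTransform(src,np.float32([(0,0),(W,0),(W,Hh),(0,Hh)]))
        return cv2.warpPerspective(im,M,(W,Hh),flags=cv2.INTER_CUBIC)
    A=rect(.006*Z,X,-60,65,48,O,im);B=rect(.015*Z,X,-98,-56,48,O,im)
    for I in(A,B):
        for y in(-38,0,38):cv2.line(I,(int((48-y)*4),0),(int((48-y)*4),6),(0,0,255),1)
    cv2.line(B,(0,24),(8,24),(0,0,255),1)
    outs.append(np.vstack([A,B])[:,:])
    # lip tip in current view
    tip=O-.0446*X+.013*Z;cx=np.cos(f)*X+np.sin(f)*Z;cz=-np.sin(f)*X+np.cos(f)*Z
    L=rect(.004*cz,cx,-8,24,40,tip,d['image']);outs[-1]=(outs[-1],L)
o=np.zeros((672+0,800,3),np.uint8)
h=[cv2.resize(a,None,fx=.74,fy=.74,interpolation=cv2.INTER_AREA) for a,_ in outs]
o=np.zeros((600,800,3),np.uint8)
for i,(a,L) in enumerate(outs):
    s=h[i];o[:s.shape[0],i*290:i*290+s.shape[1]]=s
    l=cv2.resize(L,None,fx=.66,fy=.66);o[i*150:i*150+l.shape[0],585:585+l.shape[1]]=l[:,:215]
cv2.imwrite('pics/rec.png',o);print(h[0].shape,l.shape)
```

```text
(494, 284, 3) (84, 211, 3)
```

View pics/rec.png

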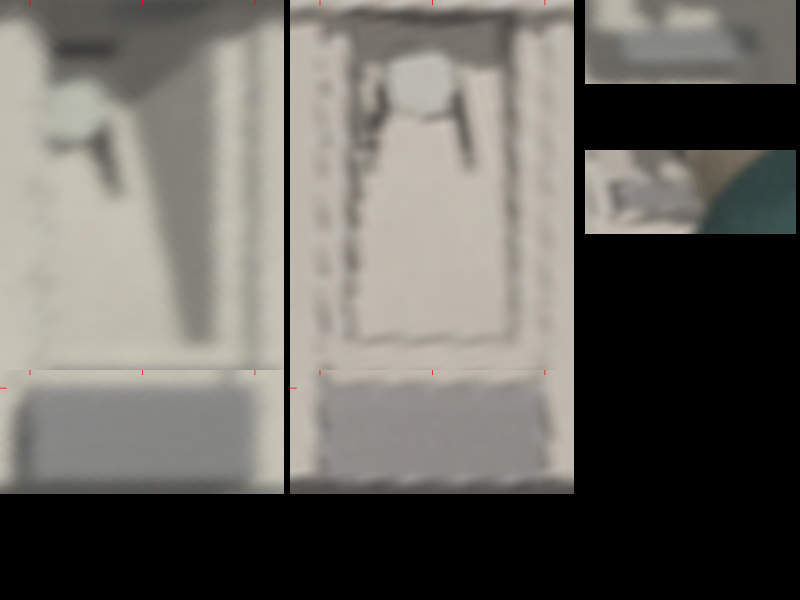

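The rectified views show the cheeks and ledge centred within about 1 mm of my frame (the top view has cheek lines at 323/545 against expected 320/545), the ledge mouth within 1.5 mm along x, and the lip about 1.5 mm too far left. I shift the cover right by 1.5 mm and lower it to the ledge mouth.

Request:
{"name": "arm_command", "arguments": {"series": [{"dp": [0.02,-0.025,0.006],"angular": [0,0,0],"gripper": 35},{"dp": [0.02,-0.025,0.006],"angular": [0,0,0],"gripper": 35},{"dp": [0.02,-0.02,0],"angular": [0,0,0],"gripper": 35},{"dp": [0.005,-0.01,0],"angular": [0,0,0],"gripper": 35},{"dp": [0,0,0],"angular": [0,0,0],"gripper": 35},{"dp": [0,0,0],"angular": [0,0,0],"gripper": 35},{"dp": [0,0,0],"angular": [0,0,0],"gripper": 35},{"dp": [0,0,0],"angular": [0,0,0],"gripper": 35}]}}

```text
clock: 16.65
position: [0.5073, -0.2595, 0.1556]
ee_rot: [0.584, 0.637, 0.307, -0.399]
contact_force: [0.3, 0.5, -2.7]
width: 0.0483
```

Run:
```python
from h import *
where()
p,T=tcp(-.071,.0015,15,-.0015)
plan(p,T,4)
```

```text
tip mm [-52.3  -1.6   2.3] top [75.2 -1.2 36.4] tilt 14.9 yaw 0.2 roll 0.1 F [-0.5  0.6 -2.6] t 16.65 w 0.0483
clock 16.65 q [-0.79  0.13  2.04  0.55  0.61  0.53] F [ 0.3  0.5 -2.7] w 0.0483 p [ 0.5073 -0.2595  0.1556]
dist mm 19 deg 0.2 angular/row [0.0005, -0.0004, 0.0002]
0 [-0.009, -0.038, 0.0]
1 [-0.009, -0.038, 0.0]
2 [-0.009, -0.038, 0.0]
3 [-0.009, -0.038, 0.0]
```

Request:
{"name": "arm_command", "arguments": {"series": [{"dp": [-0.007,-0.028,0],"angular": [0,0,0],"gripper": 35},{"dp": [-0.007,-0.028,0],"angular": [0,0,0],"gripper": 35},{"dp": [-0.007,-0.028,0],"angular": [0,0,0],"gripper": 35},{"dp": [-0.006,-0.028,0],"angular": [0,0,0],"gripper": 35},{"dp": [0,0,0],"angular": [0,0,0],"gripper": 35},{"dp": [0,0,0],"angular": [0,0,0],"gripper": 35},{"dp": [0,0,0],"angular": [0,0,0],"gripper": 35},{"dp": [0,0,0],"angular": [0,0,0],"gripper": 35}]}}

```text
clock: 17.65
position: [0.4932, -0.2574, 0.1516]
ee_rot: [0.584, 0.637, 0.307, -0.399]
contact_force: [0.4, -0.6, -2.6]
width: 0.0482
```

Run:
```python
from h import *
where()
p,T=tcp(-.071,.0015,15,-.0015)
plan(p,T,2)
```

```text
tip mm [-67.1  -1.8   2.1] top [60.4 -1.3 36.2] tilt 15.0 yaw 0.2 roll 0.1 F [-0.2 -0.5 -2.7] t 17.65 w 0.0482
clock 17.65 q [-0.81  0.12  2.07  0.58  0.6   0.49] F [ 0.4 -0.6 -2.6] w 0.0482 p [ 0.4932 -0.2574  0.1516]
dist mm 4 deg 0.2 angular/row [0.001, -0.0007, 0.0002]
0 [-0.002, -0.016, 0.0]
1 [-0.002, -0.016, 0.0]
```

Request:
{"name": "arm_command", "arguments": {"series": [{"dp": [-0.003,-0.018,0],"angular": [0,0,0],"gripper": 35},{"dp": [-0.002,-0.014,0],"angular": [0,0,0],"gripper": 35},{"dp": [0,0,0],"angular": [0,0,0],"gripper": 35},{"dp": [0,0,0],"angular": [0,0,0],"gripper": 35},{"dp": [0,0,0],"angular": [0,0,0],"gripper": 35},{"dp": [0,0,0],"angular": [0,0,0],"gripper": 35},{"dp": [0,0,0],"angular": [0,0,0],"gripper": 35},{"dp": [0,0,0],"angular": [0,0,0],"gripper": 35}]}}

```text
clock: 18.65
position: [0.4896, -0.2569, 0.1502]
ee_rot: [0.584, 0.637, 0.307, -0.399]
contact_force: [0.0, 0.7, -2.5]
width: 0.048
```

Run:
```python
from h import *
where()
for phi,z in((9,.001),(0,.0)):
    p,T=tcp(-.071,z,phi,-.0015);plan(p,T,6)
d=snap('side')
a=cv2.resize(d['image'][140:240,340:440],(600,600),interpolation=cv2.INTER_CUBIC);cv2.imwrite('pics/c5.png',a)
```

```text
tip mm [-71.1  -1.8   1.7] top [56.5 -1.3 35.8] tilt 15.0 yaw 0.2 roll 0.1 F [-0.7  0.7 -2.4] t 18.65 w 0.0480
clock 18.65 q [-0.82  0.12  2.08  0.58  0.6   0.47] F [ 0.   0.7 -2.5] w 0.0480 p [ 0.4896 -0.2569  0.1502]
dist mm 12 deg 6.0 angular/row [0.0004, -0.0002, -0.0111]
0 [0.017, 0.001, 0.0]
1 [0.017, 0.001, 0.0]
2 [0.017, 0.002, 0.0]
3 [0.017, 0.002, 0.0]
4 [0.017, 0.002, 0.0]
5 [0.016, 0.003, 0.0]
clock 18.65 q [-0.82  0.12  2.08  0.58  0.6   0.47] F [ 0.   0.7 -2.5] w 0.0480 p [ 0.4896 -0.2569  0.1502]
dist mm 30 deg 15.0 angular/row [0.0004, -0.0002, -0.0277]
0 [0.042, -0.0, 0.0]
1 [0.042, 0.002, 0.0]
2 [0.042, 0.003, 0.0]
3 [0.041, 0.005, 0.0]
4 [0.041, 0.007, 0.0]
5 [0.041, 0.009, 0.0]
```

View pics/c5.png

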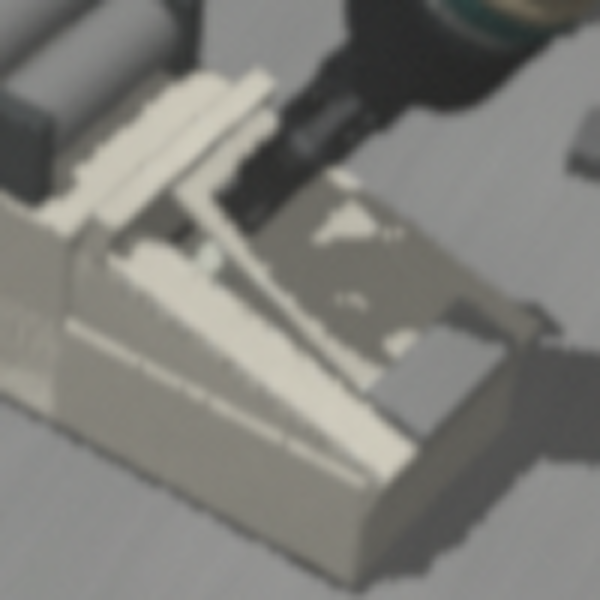

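The crop shows the lip hidden under the grey ledge (edge at crop (370,390)–(440,330)), the plate's end at the ledge mouth and the top edge raised. I start the swing.

Request:
{"name": "arm_command", "arguments": {"series": [{"dp": [0.02,0,0],"angular": [0,0,-0.013],"gripper": 35},{"dp": [0.02,0.001,0],"angular": [0,0,-0.013],"gripper": 35},{"dp": [0.02,0.002,0],"angular": [0,0,-0.013],"gripper": 35},{"dp": [0.02,0.002,0],"angular": [0,0,-0.013],"gripper": 35},{"dp": [0.015,0.002,0],"angular": [0,0,-0.01],"gripper": 35},{"dp": [0,0,0],"angular": [0,0,0],"gripper": 35},{"dp": [0,0,0],"angular": [0,0,0],"gripper": 35},{"dp": [0,0,0],"angular": [0,0,0],"gripper": 35}]}}

```text
clock: 19.7
position: [0.4954, -0.2575, 0.14]
ee_rot: [0.563, 0.621, 0.338, -0.428]
contact_force: [-0.1, 0.9, -3.3]
width: 0.0482
```

Run:
```python
from h import *
where()
for phi,z in((0,.0),):
    p,T=tcp(-.071,z,phi,-.0015);plan(p,T,5)
```

```text
tip mm [-71.8  -1.4   0.7] top [58.5 -1.1 21.8] tilt 9.2 yaw 0.2 roll 0.1 F [-1.1  0.8 -3.2] t 19.70 w 0.0482
clock 19.70 q [-0.76  0.16  2.01  0.39  0.66  0.69] F [-0.1  0.9 -3.3] w 0.0482 p [ 0.4954 -0.2575  0.14  ]
dist mm 18 deg 9.2 angular/row [0.0004, -0.0003, -0.0204]
0 [0.03, 0.003, 0.001]
1 [0.03, 0.004, 0.001]
2 [0.03, 0.005, 0.001]
3 [0.03, 0.006, 0.001]
4 [0.03, 0.007, 0.001]
```

Request:
{"name": "arm_command", "arguments": {"series": [{"dp": [0.03,0.004,0],"angular": [0,0,-0.02],"gripper": 35},{"dp": [0.03,0.004,0],"angular": [0,0,-0.02],"gripper": 35},{"dp": [0.03,0.005,0],"angular": [0,0,-0.02],"gripper": 35},{"dp": [0.03,0.006,0],"angular": [0,0,-0.02],"gripper": 35},{"dp": [0.03,0.006,0],"angular": [0,0,-0.02],"gripper": 35},{"dp": [0,0,0],"angular": [0,0,0],"gripper": 35},{"dp": [0,0,0],"angular": [0,0,0],"gripper": 35},{"dp": [0,0,0],"angular": [0,0,0],"gripper": 35}]}}

```text
clock: 20.7
position: [0.5024, -0.2586, 0.1241]
ee_rot: [0.526, 0.593, 0.387, -0.472]
contact_force: [-0.3, 0.1, -2.1]
width: 0.048
```

Run:
```python
from h import *
where()
for phi,z in((0,.0),):
    p,T=tcp(-.072,z,phi,-.0015);plan(p,T,2)
```

```text
tip mm [-72.8  -1.2   0.6] top [59.2 -1.2  0.5] tilt -0.0 yaw 0.0 roll 0.1 F [-0.8  0.1 -1.9] t 20.70 w 0.0480
clock 20.70 q [-0.69  0.23  1.89  0.19  0.8   0.92] F [-0.3  0.1 -2.1] w 0.0480 p [ 0.5024 -0.2586  0.1241]
dist mm 1 deg 0.1 angular/row [0.0002, -0.0006, 0.0003]
0 [0.002, 0.003, 0.001]
1 [0.002, 0.003, 0.001]
```

Request:
{"name": "arm_command", "arguments": {"series": [{"dp": [0.02,0,0],"angular": [0,0,0],"gripper": 35},{"dp": [0.02,0,0],"angular": [0,0,0],"gripper": 35},{"dp": [0.02,0,0],"angular": [0,0,0],"gripper": 35},{"dp": [0.02,0,0],"angular": [0,0,0],"gripper": 35},{"dp": [0.02,0,0],"angular": [0,0,0],"gripper": 35},{"dp": [0.02,0,0],"angular": [0,0,0],"gripper": 35},{"dp": [0.02,0,0],"angular": [0,0,0],"gripper": 35},{"dp": [0.02,0,0],"angular": [0,0,0],"gripper": 35}]}}

```text
clock: 21.7
position: [0.5028, -0.2587, 0.1235]
ee_rot: [0.529, 0.593, 0.383, -0.471]
contact_force: [-8.7, 1.5, 14.3]
width: 0.0485
```

Run:
```python
from h import *
where()
```

```text
tip mm [-72.5  -1.4  -1. ] top [59.5 -1.2  0. ] tilt 0.5 yaw 0.1 roll -0.2 F [-4.8  0.2 16.1] t 21.70 w 0.0485
```

The cover is seated against firm resistance (16 N without moving). Release and withdraw along the tool axis.

Request:
{"name": "arm_command", "arguments": {"series": [{"dp": [-0.005,0,0],"angular": [0,0,0],"gripper": 35},{"dp": [0,0,0],"angular": [0,0,0],"gripper": 70},{"dp": [0,0,0],"angular": [0,0,0],"gripper": 70},{"dp": [0,0,0],"angular": [0,0,0],"gripper": 70},{"dp": [0,0,0],"angular": [0,0,0],"gripper": 70},{"dp": [-0.15,0,0],"angular": [0,0,0],"gripper": 70},{"dp": [-0.3,0,0],"angular": [0,0,0],"gripper": 70},{"dp": [-0.4,0,0],"angular": [0,0,0],"gripper": 70}]}}

```text
clock: 22.7
position: [0.4743, -0.2532, 0.2211]
ee_rot: [0.527, 0.593, 0.385, -0.472]
contact_force: [0.3, 0.1, 0.7]
width: 0.0702
```

Request:
{"name": "arm_command", "arguments": {"series": [{"dp": [-0.4,0,-0.1],"angular": [0,0,0],"gripper": 70},{"dp": [-0.2,0,-0.4],"angular": [0,0,0],"gripper": 70},{"dp": [0,0,-0.5],"angular": [0,0,0],"gripper": 70},{"dp": [0,0,-0.5],"angular": [0,0,0],"gripper": 70},{"dp": [0,0,-0.5],"angular": [0,0,0],"gripper": 70},{"dp": [0,0,-0.3],"angular": [0,0,0],"gripper": 70},{"dp": [0,0,0],"angular": [0,0,0],"gripper": 70},{"dp": [0,0,0],"angular": [0,0,0],"gripper": 70}]}}

```text
clock: 23.7
position: [0.5017, 0.0274, 0.2982]
ee_rot: [0.53, 0.595, 0.38, -0.47]
contact_force: [-0.5, 0.1, -0.5]
width: 0.0697
```

Run:
```python
from h import *
s,p,T=pose();print(s['clock'],p)
X,Y,Z=hatch();H=np.stack([X,Y,Z])
d=snap('side');t=snap('top')
for n,dd,b in(('side',d,np.array([.0008,.0024,0])),('top',t,np.array([.0045,-.0006,0]))):
    h=(cloud(dd)+b-O)@H.T*1000
    m=(abs(h[...,1])<22)&(h[...,0]>-55)&(h[...,0]<15)&(abs(h[...,2]-5)<25);q=h[m]
    if len(q)>20:
        A=np.polyfit(q[:,0],q[:,2],1);print(n,'plate tilt deg',np.degrees(np.arctan(A[0])).round(2),'z',np.median(q[:,2]).round(1))
    m=(abs(h[...,1])<24)&(h[...,0]>20)&(h[...,0]<55)&(abs(h[...,2]-33)<8);q=h[m]
    if len(q):print(n,'block top z',np.median(q[:,2]).round(1),'x',np.percentile(q[:,0],[2,98]).round(1),'y',np.percentile(q[:,1],[2,98]).round(1))
a=cv2.resize(d['image'][120:240,320:440],(480,480),interpolation=cv2.INTER_CUBIC);b=cv2.resize(t['image'][175:295,375:455],(320,480),interpolation=cv2.INTER_CUBIC)
cv2.imwrite('pics/c6.png',np.hstack([a,b]))
for n,dd in(('side',d),('top',t)):
    i0=cv2.imread('pics/%s0.png'%n);
    for nm,(x,y,w,hh) in (dict(bowl=(300,155,40,35),scraper=(130,245,52,48),brush=(482,265,24,78)) if n=='top' else dict(bowl=(238,215,42,40),scraper=(205,415,90,65))).items():
        print(n,nm,'mean diff',np.abs(i0[y:y+hh,x:x+w].astype(int)-dd['image'][y:y+hh,x:x+w]).mean().round(1))
```

```text
23.7 [0.50170825 0.02742677 0.29823656]
side plate tilt deg 1.54 z 5.8
side block top z 33.7 x [22.8 47.8] y [-21.8  23.2]
top plate tilt deg -0.14 z 5.2
top block top z 32.4 x [22.2 47.2] y [-22.   23.1]
side bowl mean diff 1.7
side scraper mean diff 1.8
top bowl mean diff 1.5
top scraper mean diff 1.6
top brush mean diff 1.6
```

View pics/c6.png

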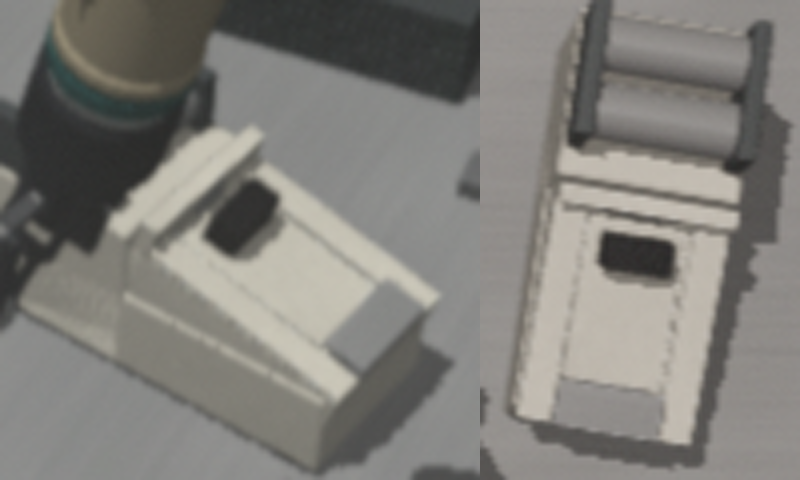

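The cover lies flush in the hatch: block top at 32–34 mm (33 expected) and plate tilt about 0–1.5° (ajar would be 5–9°). The robot is clear of everything.

```bash
python3 -c "
from rig import *
print(sign_off())"
```

```text
the job is handed in; nothing more can be done
None
```

The white cover is shut in the hatch, and I handed the job in at about 24 s of the 54 s allowed. I lifted it out of the tin and set it flat on the bench. I then let go, took it again across the width of its grip, hooked the lip under the ledge at 15° tilt, and swung it down.

- **Seating:** it took a 16 N press without moving. After release the grip top measured 32–34 mm above the seat, against 33 mm expected.
- **Tilt:** the two cameras disagreed slightly, −0.1° from the top and 1.5° from the side. I put this down to depth noise, since a cover resting ajar would show 5–9°.
- **Catch:** I did not see the catch nose itself. I judge it engaged because the cover stayed flush after I let go.
- **Other things:** the bowl, scraper and brush look unchanged in the before-and-after pictures. The gripper was well clear when I signed off.

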